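# Hold the metal tester's sprung cover at the needle

## Robot

A 7-joint arm with a two-finger parallel gripper is mounted at the origin on the work surface. World frame = base frame: x ahead of the robot, y to its left, z up, the work surface at z = 0. Lengths are in m, angles in rad, forces in N, time in s.
With the tool pointing down it reaches from about 0.375 to 0.925 m from the base axis. Payload 3.1 kg.
Tool frame: the origin (TCP) lies between the finger pads; the fingertips stand 19 mm ahead of it and the grasp point (between the pads) is the TCP; z points along the fingers, y is the direction in which the jaws open and shut (so a half turn about z gives the same grasp; the last joint's range is limited). The gripper opens to 85 mm and grips with 20 to 120 N. Pads are 22 mm wide; open, the fingers measure 114 mm over their backs; the gripper's body (76 mm by 85 mm) begins 54 mm behind the grasp point. The pads swing forward as they close: fully open they stand 13 mm farther back than shut.
Start: joints at [1.185, 0.383, 0.044, 1.598, -0.018, 1.161, -0.05], TCP at [0.185, -0.623, 0.25] pointing down, gripper open.
Joint ranges: [-2.61, 2.61], [-0.41, 2.15], [-1.48, 1.57], [0, 2.5], [-1.57, 4.71], [0.05, 1.97], [-2.85, 2.85]. Speed limits (rad/s): [2.79, 2.79, 3.14, 3.14, 3.14, 3.14, 3.14].

## Interface

Orientations are given as a unit quaternion [x, y, z, w].
In Python, from bench import move_ptp, movel, move_j, move_gripper, pause, inverse_kinematics, read_camera, camera_params, MotionError, sign_off, look_for, tip_of, read_time_s, read_qpos, read_joint_vel, read_effort, read_eef_pos, read_tcp_rot, read_ft_force, read_ft_torque, read_finger_gap gives the robot as it stands. Calls block until the motion is done:
- move_ptp(position, orientation): joint-space move of the TCP to a pose.
- movel(position, orientation=None, speed=0.15): straight line of the TCP; orientation=None keeps the orientation; speed is the mean speed in m/s.
- move_j(angles): joint-space move.
- move_gripper(opening, effort=None): finger opening in m; effort is the grip in N (None keeps the last); returns when the fingers have stopped.
- pause(seconds).
- inverse_kinematics(position, orientation): joint angles nearest the present ones, or None.
- read_camera(name): name is "side" or "top" or "wrist"; returns the picture (480x640x3 uint8, red, green, blue); there is no depth.
- camera_params(name): a dict with "K" (3x3 intrinsics, pixels), "camera_from_world" (4x4, takes a point from world to camera coordinates). Camera axes: x right, y down, z forward; pixel columns grow to the right and rows downward; lengths in m; the calibration is good to about 2 mm. The wrist camera is an equidistant fisheye: a pixel r from the principal point sees the ray r / f radians off the axis. A picture is of the moment at which its call begins: read the wrist's pose just before it. camera_params takes no time and is no camera call; for the wrist camera it gives the pose at the moment of the call.
A pose or a line that the arm cannot do raises MotionError and nothing moves.
- sign_off(): hands the job in, once; it reports no verdict.
Trained networks look in the newest picture that a camera, given by its name, has taken for a name from the list of things; names that differ only in an ending like _2 or _b are one class to them, and where a whole thing is asked for, a point or a joint stands for the part that bears it (a point fixed in the world has none). Each returns a list of dicts, best first, with "confidence" (0 to 1); they miss things now and then, are a little off and sometimes report something else, mostly with a low value. They report only what shows in the picture. A call takes as long as a camera call.
- look_for(camera, name): "at" ([column, row] in pixels, amid what is visible of it).
- tip_of(camera, name): "at" ([column, row] in pixels: a listed point, or the origin of a listed thing).
Readings, each from a call of its own:
- read_time_s(): time.
- read_qpos(): joint angles.
- read_joint_vel(): joint speeds.
- read_effort(): joint torques, N m.
- read_eef_pos(): TCP position.
- read_tcp_rot(): TCP orientation.
- read_ft_force(): force on the tool from outside, world axes, zero at the start.
- read_ft_torque(): the same for the moment, N m.
- read_finger_gap(): finger opening in m.
Only numpy, scipy, OpenCV 4.12 (cv2) and the standard library are available. Lean on these libraries where they do the work, as an engineer would, in place of code of your own. Each camera call takes 0.05 s, during which the arm holds its last target. There are 200 camera calls.

## Task

On the goldsmith's bench, take the test probe (the pin with the thick straight handle) out of the wooden pin block and push it fully home, upright, into the round terminal opening on the tester while the tester's cover is still shut, and let go of it. Then lift the tester's sprung cover by its handle until the cover lies in line with the needle on the scale at its side, and finish while still holding it there with the fingers, so the goldsmith can reach the ring inside. Do not shift the needle, and leave the other two pins and everything else on the bench where they are.

Things in the scene. Friction and masses are not known exactly. Their poses are not given: they have to be found in the camera images.
- tester: White metal tester, a fixed box 170 (its x) x 260 (its y) x 60 mm high; origin under its centre, z up. Its low deck (y -130 to -40 mm) has the terminal opening; the rest (y -40 to +130 mm) is a ring chamber under the grey sprung cover, a plate 160 (x) x 150 (y) x 8 mm whose top is 70 mm above the table when shut. Scale and needle stand on its +x side (x 86 to 97 mm).
- terminal (a point): Centre of the mouth of the terminal opening, in the deck's top face (60 mm high), at x -30, y -85 mm of the tester. A round upright hole 10 mm wide, 36 mm deep, with a 2 mm chamfer and a thin steel rim. Axes as the tester's.
- probe: Loose test probe, about 40 g: steel shaft 8 mm thick, 30 mm long, tapered tip, then a straight round black handle 14 mm thick, 40 mm long. Origin at the tip, z up to the handle. It starts upright in a hole of the pin block, hanging by its handle's shoulder (handle 45 to 85 mm above the table). Fully home in the terminal, the shoulder rests on the deck.
- probe_tip (a point): The tip of the probe's shaft (the probe's origin); fully home it is 30 mm below the terminal's mouth.
- block: Fixed wooden pin block 150 (its x) x 50 (its y) x 45 mm high, origin at the centre of its underside. Three holes in a row along its x at -50, 0 and +50 mm, each 10 mm wide and 36 mm deep; which pin stands in which hole varies.
- cover (a joint): Angle of the tester's cover in rad: 0 shut (level), grows as it is lifted, to 1.4. The hinge runs along the tester's x, at the +y end of the cover, so the handle edge (-y end) goes up. A spring pulls it shut at all angles: at the handle about 3.5 N when shut and 6 N at 0.7 rad; let go, it snaps shut.
- cover_handle (a point): Grip point of the cover's handle, turning with the cover. The handle is an aluminium block on the cover near its free edge, 16 (x) x 20 (y) x 34 mm tall; the point is on its centre line, 25 mm above the cover's top and, shut, 130 mm in -y from the hinge and 29 mm above it. Its y axis points to the hinge. Pinched across x, the handle can turn between the pads, so the gripper can stay upright.
- cover_hinge (a point): Middle of the cover's hinge line, 66 mm above the table, at x 0, y +115 mm of the tester; its axes turn with the cover.
- mark (a joint): Angle of the needle on the scale in rad, same hinge line, zero and direction as the cover: the cover is in line with the needle when both joint values are equal. It starts between 0.42 and 0.75 and is to be left as it is.
- mark_tip (a point): Tip of the needle, a dark steel bar 3 x 4 mm and 146 mm long from the hinge line, lying just outside the cover's +x edge, in front of an aluminium scale arc; its y axis lies along the needle, pointing to the hinge.
- slim_pin: Bystander: pin in the block with a thin black handle (8 mm thick, top 100 mm above the table, over a 13 mm collar); origin at its tip.
- mushroom_pin: Bystander: pin in the block with a short black mushroom handle (24 mm wide, top 63 mm above the table); origin at its tip.
- loupe: Bystander: dark metal eye loupe 32 mm wide and 30 mm high; origin under its centre.
- abrasive: Bystander: green abrasive block 50 x 90 x 30 mm; origin under its centre.
- jar: Bystander: amber glass jar 50 mm wide, 60 mm high; origin under its centre.
- dome: Bystander: dark wooden doming block 132 mm wide, 64 mm high; origin under its centre.
- hammer: Bystander: hammer lying on the bench.
- driver: Bystander: screwdriver lying on the bench.

How it is judged:
On the way, in this order (a step that is already met when the one before it is completed fails the run):
1. the probe is fully home and upright in the terminal and released, with the cover still shut (horizontal distance between probe_tip and terminal below 0.004 m and z of probe_tip in the frame of terminal below -0.026 m and angle between probe's own z axis and vertical below 0.12 rad and contact force between the fingers and probe below 0.1 N and value of joint cover below 0.08 rad), for 0.2 s.
2. the fingers hold the cover in line with the needle (angle between the y axis of cover_handle and the y axis of mark_tip, either way round below 0.06 rad and contact force between the fingers and cover above 1 N), for 0.3 s.
At the end, for the whole second after the job is handed in: Fingers still hold the cover (over 1 N), at rest (under 0.1 rad/s), within 0.06 rad of the needle, carried by nothing else; the released probe is upright (within 0.12 rad) in the terminal, its tip within 4 mm of the opening's axis and over 26 mm deep (all of step 2 and horizontal distance between probe_tip and terminal below 0.004 m and z of probe_tip in the frame of terminal below -0.026 m and angle between probe's own z axis and vertical below 0.12 rad and contact force between the fingers and probe below 0.1 N and velocity of joint cover between -0.1 and 0.1 rad/s and contact force between each of probe, slim_pin, mushroom_pin, loupe, abrasive, jar, dome, hammer, driver and cover below 0.1 N); the arm keeps its last pose, push and grip.
It fails at once if the needle is shifted (tip by more than 6 mm) (distance of mark_tip from where it was at the start of the episode above 0.006 m).
It fails at once if another pin is moved more than 20 mm, or another thing on the bench more than 30 mm (distance of any of slim_pin, mushroom_pin from where it was at the start of the episode above 0.02 m or distance of any of loupe, abrasive, jar, dome, hammer, driver from where it was at the start of the episode above 0.03 m).
It also fails if it takes over 54 s, if anything falls off the work surface, if the arm or the gripper's body presses on something with over 40 N, if the wrist force passes 120 N, or if a joint passes its speed limit or range.

## Working session

There is one attempt and no reset: what is moved stays moved. The work goes in short steps, each a Python script; the robot and the scene stay as the last script left them, time stands still between calls to the robot, and variables do not carry over. Pictures are saved under pics/ and viewed, about 8 in all and at most 12, crops included, and the job is handed in when it is done.

```bash
mkdir -p pics; ls; python3 - <<'E'
from bench import *
import cv2, numpy as np
for c in ("side","top"):
    im=read_camera(c); cv2.imwrite(f"pics/{c}0.png",im[:,:,::-1])
    p=camera_params(c); print(c,np.round(p["K"],1).tolist(),np.round(p["camera_from_world"],3).tolist())
    for n in ("tester","probe","block","slim_pin","mushroom_pin","cover_handle","mark_tip","jar","dome"):
        print(n,[(np.round(d["at"],1).tolist(),round(d["confidence"],2)) for d in look_for(c,n)[:2]])
    for n in ("terminal","probe_tip","cover_handle","cover_hinge","mark_tip","tester","block"):
        print("tip",n,[(np.round(d["at"],1).tolist(),round(d["confidence"],2)) for d in tip_of(c,n)[:2]])
print(read_time_s(),read_tcp_rot())
E
```

```text
pics
side [[437.6, 0.0, 322.3], [0.0, 437.6, 237.1], [0.0, 0.0, 1.0]] [[0.999, -0.035, -0.011, -0.537], [-0.033, -0.703, -0.71, 0.059], [0.018, 0.71, -0.704, 1.053], [0.0, 0.0, 0.0, 1.0]]
tester [([315.8, 230.6], 0.82)]
probe [([290.7, 320.7], 0.69), ([341.6, 318.7], 0.5)]
block [([315.2, 230.9], 0.69), ([313.4, 334.3], 0.55)]
slim_pin []
mushroom_pin [([291.6, 322.4], 0.69)]
cover_handle [([318.3, 206.8], 0.57)]
mark_tip []
jar [([398.1, 198.8], 0.73)]
dome [([312.6, 144.3], 0.97)]
tip terminal [([395.9, 207.0], 0.69), ([298.7, 239.1], 0.68)]
tip probe_tip [([301.2, 243.0], 0.63), ([337.2, 333.9], 0.59)]
tip cover_handle [([314.4, 210.5], 0.73)]
tip cover_hinge [([317.5, 189.3], 0.61), ([314.8, 212.0], 0.58)]
tip mark_tip []
tip tester [([314.5, 237.2], 0.85)]
tip block [([310.7, 339.7], 0.64), ([410.3, 308.5], 0.58)]
top [[583.7, 0.0, 325.5], [0.0, 583.7, 235.3], [0.0, 0.0, 1.0]] [[-0.001, -1.0, -0.014, 0.01], [-0.996, 0.002, -0.091, 0.569], [0.092, 0.014, -0.996, 1.757], [0.0, 0.0, 0.0, 1.0]]
tester [([306.8, 249.4], 0.94), ([382.4, 185.8], 0.4)]
probe []
block [([407.0, 249.8], 0.83)]
slim_pin []
mushroom_pin []
cover_handle [([297.3, 250.4], 0.86)]
mark_tip [([272.2, 219.1], 0.45)]
jar [([273.4, 179.3], 0.5)]
dome [([180.5, 246.8], 0.96), ([296.3, 248.4], 0.74)]
tip terminal [([334.5, 261.6], 0.84), ([380.0, 187.2], 0.18)]
tip probe_tip [([406.3, 270.4], 0.62), ([181.1, 305.2], 0.36)]
tip cover_handle [([315.4, 251.3], 0.6)]
tip cover_hinge [([266.9, 248.4], 0.69), ([315.6, 250.7], 0.51)]
tip mark_tip []
tip tester [([307.4, 251.0], 0.92), ([406.7, 252.8], 0.18)]
tip block [([406.9, 249.7], 0.66)]
1.7 [ 9.89661397e-01  1.43423563e-01  1.76447729e-05 -3.45886104e-05]
```

```bash
python3 - <<'E'
import cv2,numpy as np
a=cv2.imread("pics/side0.png")[130:370,200:440];b=cv2.imread("pics/top0.png")[150:350,230:460]
a=cv2.resize(a,(400,400));b=cv2.resize(b,(400,348));c=np.zeros((400,800,3),np.uint8);c[:,:400]=a;c[:348,400:]=b
cv2.imwrite("pics/c0.png",c)
E
```

```text
(no output)
```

View pics/c0.png

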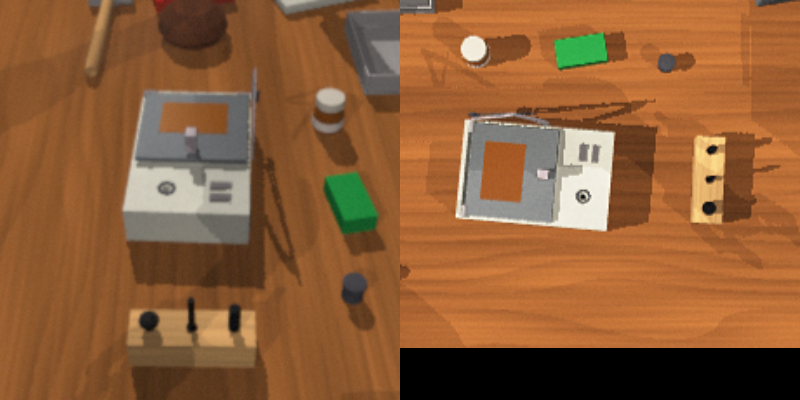

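Crop shows the block's pins left to right as mushroom, slim, probe (side px ≈ 341,319; top ≈ 409,236). The tester is nearly axis-aligned, with its scale on the +x side. Next I triangulate roughly and take close wrist views.

```bash
cat > h.py <<'E'
from bench import *
import cv2, numpy as np
from scipy.spatial.transform import Rotation as R
def ray(cam,px,p=None):
    p=p or camera_params(cam); K=np.array(p["K"]);T=np.array(p["camera_from_world"])
    v=np.array([(px[0]-K[0,2])/K[0,0],(px[1]-K[1,2])/K[1,1]])
    if cam=="wrist":
        r=np.linalg.norm(v)+1e-12; d=np.r_[v/r*np.sin(r),np.cos(r)]
    else: d=np.r_[v,1]; d/=np.linalg.norm(d)
    return -T[:3,:3].T@T[:3,3], T[:3,:3].T@d
def tri(rays):
    A=0;b=0
    for o,d in rays:
        M=np.eye(3)-np.outer(d,d);A=A+M;b=b+M@o
    x=np.linalg.solve(A,b)
    return x,[round(float(np.linalg.norm((np.eye(3)-np.outer(d,d))@(x-o)))*1e3,1) for o,d in rays]
def proj(X,cam,p=None):
    p=p or camera_params(cam);K=np.array(p["K"]);T=np.array(p["camera_from_world"])
    c=T[:3,:3]@X+T[:3,3]
    if cam=="wrist":
        s=np.hypot(c[0],c[1]);th=np.arctan2(s,c[2]);u=c[:2]/s*th
    else:u=c[:2]/c[2]
    return u*np.diag(K)[:2]+K[:2,2]
def atz(r,z): o,d=r; return o+d*(z-o[2])/d[2]
def down(yaw): return (R.from_euler('z',yaw)*R.from_quat([1,0,0,0])).as_quat()
E
python3 - <<'E'
from h import *
for n,s,t in (("probe",(341.6,318.7),(409,236)),("terminal",(298.7,240.5),(334.5,261.6)),("handle",(314.4,210.5),(312.5,250)),("block",(313.4,334.3),(407,249.8)),("tester",(314.5,237.2),(307.4,251))):
    print(n,*tri([ray("side",s),ray("top",t)]))
p=camera_params("wrist");print(np.round(p["K"],1).tolist());T=p["camera_from_world"]
Rt=R.from_quat(read_tcp_rot()).as_matrix();print(read_eef_pos(),Rt.T@(-T[:3,:3].T@T[:3,3]-read_eef_pos()),Rt.T@T[:3,:3].T)
E
```

```text
probe [ 0.56451054 -0.23997864  0.07416254] [2.6, 2.6]
terminal [ 0.48524567 -0.01895095  0.06934049] [1.3, 1.3]
handle [0.52053483 0.04545915 0.10189029] [1.5, 1.5]
block [ 0.51789417 -0.24020866  0.0257988 ] [6.2, 6.2]
tester [ 0.52162906  0.06493133 -0.00475491] [1.5, 1.5]
[[371.6, 0.0, 327.0], [0.0, 371.6, 243.0], [0.0, 0.0, 1.0]]
[ 0.18452182 -0.62324011  0.25024618] [ 6.95126508e-02 -1.01577956e-04 -1.25348147e-01] [[ 7.04022124e-04 -9.62370053e-01 -2.71741395e-01]
 [ 9.99999714e-01  7.52249857e-04 -7.33079775e-05]
 [ 2.74966828e-04 -2.71741266e-01  9.62370308e-01]]
```

```bash
python3 - <<'E'
from h import *
import pickle
S={}
q=down(0)
for i,P in enumerate([(.50,-.26,.25),(.60,0.0,.27),(.48,-0.0,.30),(.59,-.25,.20)]):
    move_ptp(P,q) ; p=camera_params("wrist"); im=read_camera("wrist")
    cv2.imwrite(f"pics/w{i}.png",im[:,:,::-1]); S[i]=p
    for n in (("probe","slim_pin","mushroom_pin") if i in(0,3) else ()): print(i,n,[(np.round(d["at"],1).tolist(),round(d["confidence"],2)) for d in look_for("wrist",n)[:2]])
    for n in (("probe_tip","block") if i in (0,3) else ("terminal","cover_handle","cover_hinge","mark_tip","tester")): print(i,"tip",n,[(np.round(d["at"],1).tolist(),round(d["confidence"],2)) for d in tip_of("wrist",n)[:2]])
    print(read_time_s())
pickle.dump(S,open("S.pkl","wb"))
a=np.hstack([cv2.imread(f"pics/w{i}.png") for i in (0,3)]);b=np.hstack([cv2.imread(f"pics/w{i}.png") for i in (1,2)])
cv2.imwrite("pics/m.png",cv2.resize(np.vstack([a,b]),(800,600),interpolation=cv2.INTER_AREA))
E
```

```text
0 probe [([6.9, 40.1], 0.55), ([295.8, 146.3], 0.54)]
0 slim_pin [([296.7, 206.3], 0.74)]
0 mushroom_pin []
0 tip probe_tip []
0 tip block [([302.4, 196.3], 0.59)]
3.75
1 tip terminal [([342.4, 326.8], 0.81), ([514.1, 278.8], 0.65)]
1 tip cover_handle [([270.4, 312.0], 0.72), ([529.0, 241.3], 0.22)]
1 tip cover_hinge [([150.0, 283.4], 0.84)]
1 tip mark_tip [([230.5, 224.5], 0.89), ([516.0, 276.1], 0.56)]
1 tip tester [([267.6, 271.7], 0.63)]
5.1333
2 tip terminal [([345.5, 203.5], 0.58)]
2 tip cover_handle [([271.8, 171.8], 0.92), ([25.5, 175.3], 0.6)]
2 tip cover_hinge [([153.6, 161.9], 0.98), ([515.1, 179.1], 0.7)]
2 tip mark_tip [([243.3, 50.6], 0.73), ([344.6, 201.0], 0.18)]
2 tip tester [([270.6, 163.9], 0.89)]
5.9917
3 probe [([314.2, 271.6], 0.72)]
3 slim_pin [([311.3, 331.3], 0.77), ([527.5, 329.6], 0.71)]
3 mushroom_pin [([309.0, 373.6], 0.8), ([22.7, 304.1], 0.58)]
3 tip probe_tip [([319.2, 253.3], 0.2)]
3 tip block [([315.8, 296.3], 0.74), ([522.4, 323.9], 0.59)]
7.4083
```

View pics/m.png

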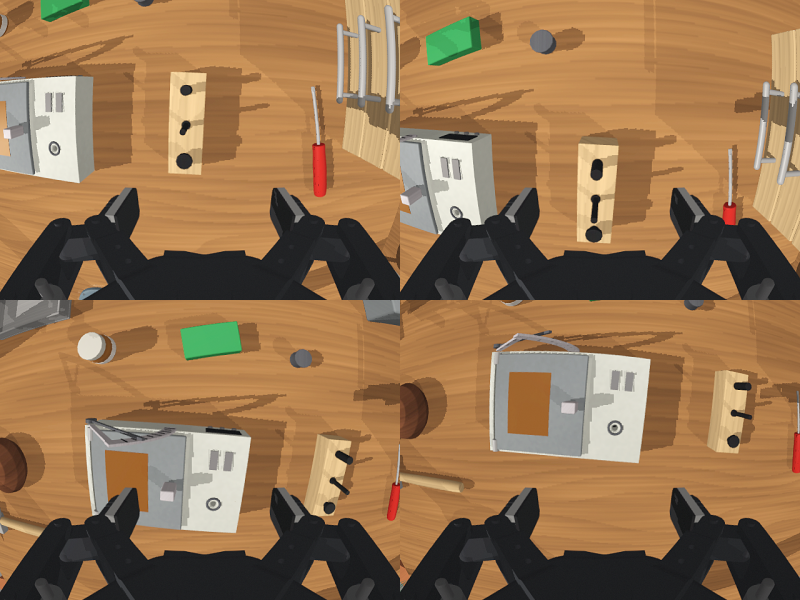

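Wrist views (mosaic): probe handle ≈ (298,144) in w0 and (314,270) in w3; terminal, handle and needle clear in w1 and w2. I'll fit the tester pose, needle angle and probe, then draw overlays to check.

```bash
cat > fit.py <<'E'
from h import *
import pickle
from scipy.optimize import least_squares
S=pickle.load(open("S.pkl","rb"));
cams={1:("wrist",S[1]),2:("wrist",S[2]),0:("wrist",S[0]),3:("wrist",S[3]),"s":("side",camera_params("side")),"t":("top",camera_params("top"))}
L=dict(terminal=(-.03,-.085,.06),cover_handle=(0,-.015,.095),cover_hinge=(0,.115,.066),tester=(0,0,0))
obs=[(1,"terminal",(342.4,326.8)),(1,"cover_handle",(270.4,312)),(1,"cover_hinge",(150,283.4)),
(2,"terminal",(345.5,203.5)),(2,"cover_handle",(271.8,171.8)),(2,"cover_hinge",(153.6,161.9)),
("t","terminal",(334.5,261.6)),("t","cover_hinge",(266.9,248.4)),("s","terminal",(298.7,240)),("s","cover_handle",(314.4,210.5)),("s","cover_hinge",(317.5,189.3)),
(1,"mark_tip",(230.5,224.5)),(2,"mark_tip",(243.3,50.6))]
def W(v,l): c,s=np.cos(v[2]),np.sin(v[2]); return np.array([v[0]+c*l[0]-s*l[1],v[1]+s*l[0]+c*l[1],l[2]])
def mk(v): return W(v,(.085+.0015,.115-.146*np.cos(v[3]),.066+.146*np.sin(v[3])))
def res(v): return np.concatenate([proj(mk(v) if n=="mark_tip" else W(v,L[n]),*cams[k])-np.array(px) for k,n,px in obs])
f=least_squares(res,[.52,.06,0,.6],loss="soft_l1",f_scale=3);v=f.x
if __name__=="__main__":
    print("tester",v.round(4));
    for o,r in zip(obs,res(v).reshape(-1,2)): print(o[:2],r.round(1))
    for n in ("terminal","cover_handle","cover_hinge"): print(n,W(v,L[n]).round(4), *tri([ray("wrist",o[2],cams[o[0]][1]) for o in obs if o[1]==n and o[0] in (1,2)]))
    print("mark",mk(v),*tri([ray("wrist",o[2],cams[o[0]][1]) for o in obs if o[1]=="mark_tip"]))
    # probe from black blobs
    print("probe",*tri([ray("wrist",(295.8,146.3),S[0]),ray("wrist",(314.2,271.6),S[3])]))
    print("block",*tri([ray("wrist",(302.4,196.3),S[0]),ray("wrist",(315.8,296.3),S[3])]))
    print("slim",*tri([ray("wrist",(296.7,206.3),S[0]),ray("wrist",(311.3,331.3),S[3])]))
    b1=cv2.resize(cv2.imread("pics/w0.png")[90:290,220:380],(400,500));
    b3=cv2.resize(cv2.imread("pics/w3.png")[215:415,240:400],(400,500))
    cv2.imwrite("pics/z.png",np.hstack([b1,b3]))
E
python3 fit.py
```

```text
tester [ 0.525   0.0642 -0.088   0.7077]
(1, 'terminal') [-0.3 -1.7]
(1, 'cover_handle') [-0.9 -3.9]
(1, 'cover_hinge') [ 1.3 -1.6]
(2, 'terminal') [-0.7 -0.1]
(2, 'cover_handle') [ 0.  -1.2]
(2, 'cover_hinge') [0.7 0.4]
('t', 'terminal') [-0.3 -0.2]
('t', 'cover_hinge') [ 1.4 -2.9]
('s', 'terminal') [1.8 2.9]
('s', 'cover_handle') [0.7 1.2]
('s', 'cover_hinge') [ 1.1 -2.2]
(1, 'mark_tip') [1.1 6.5]
(2, 'mark_tip') [-1.3  8.2]
terminal [ 0.4876 -0.0178  0.06  ] [ 0.48839771 -0.01808833  0.06508368] [0.2, 0.2]
cover_handle [0.5236 0.0493 0.095 ] [0.5230847  0.04791715 0.10174881] [0.4, 0.4]
cover_hinge [0.5351 0.1788 0.066 ] [0.53578596 0.17684751 0.07219201] [0.3, 0.3]
mark [0.61148349 0.06065579 0.16091319] [0.616794   0.05947003 0.16481847] [0.6, 0.6]
probe [ 0.56441012 -0.23659121  0.06490511] [0.8, 0.8]
block [ 0.5106293  -0.235797   -0.01101317] [0.1, 0.1]
slim [ 0.51338524 -0.2351841   0.06463319] [0.6, 0.6]
```

View pics/z.png

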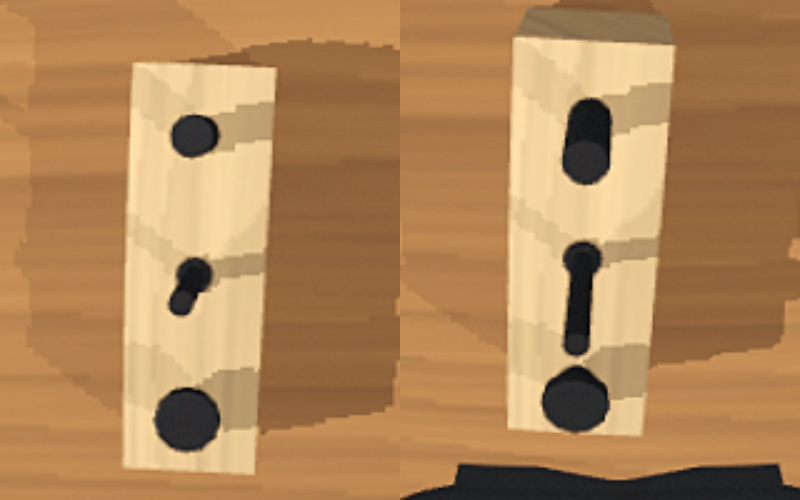

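Crop shows probe handle top centre at w0 (298,144.4), w3 (314.4,279.4), its base at w3 (316,263); block edges are clear. Now block yaw and probe axis.

```bash
python3 - <<'E'
from fit import *
print("top tri",*tri([ray("wrist",(298,144.4),S[0]),ray("wrist",(314.4,279.4),S[3])]))
for k,px,z in ((0,(298,144.4),.085),(3,(314.4,279.4),.085),(3,(316,263),.045),("t",(409.4,236),.085),("s",(341.6,318.7),.07)):
    c,p=cams[k];print(k,z,atz(ray(c,px,p),z).round(4))
for k,off,pts in ((0,(220,90),[(133,63),(276,68),(255,473),(123,467)]),(3,(80,215),[(514,38),(675,45),(643,436),(508,430)])):
    off=(220,90) if k==0 else (240-160,215)
    P=[atz(ray("wrist",(x/2.5+off[0],y/2.5+off[1]),S[k]),.045)[:2] for x,y in pts]
    P=np.array(P);print(P.round(4).tolist(),P.mean(0),np.arctan2(*((P[0]-P[3])[::-1])),np.arctan2(*((P[1]-P[2])[::-1])),np.linalg.norm(P[0]-P[3]),np.linalg.norm(P[0]-P[1]))
E
```

```text
top tri [ 0.56600527 -0.23868815  0.08456512] [0.4, 0.4]
0 0.085 [ 0.5661 -0.2392  0.085 ]
3 0.085 [ 0.5661 -0.2383  0.085 ]
3 0.045 [ 0.5646 -0.2382  0.045 ]
t 0.085 [ 0.5609 -0.2398  0.085 ]
s 0.07 [ 0.5674 -0.2369  0.07  ]
[[0.5923, -0.2143], [0.5896, -0.2646], [0.4396, -0.2566], [0.4419, -0.2059]] [ 0.51585932 -0.23536393] -0.05563134967292869 -0.053317644185073766 0.1506660251340382 0.05034037147806553
[[0.5915, -0.2145], [0.5894, -0.2648], [0.4385, -0.257], [0.4404, -0.2062]] [ 0.51492876 -0.23562926] -0.054696574361275334 -0.05189123530090302 0.15133363826730745 0.05038758509193783
```

```bash
python3 - <<'E'
from h import *
q=down(-.054); P=np.array([.5655,-.2384])
move_gripper(.05)
movel([*P,.14],q,.15)
movel([*P,.070],q,.12)
print(read_ft_force())
print(move_gripper(.0,40),read_finger_gap(),read_eef_pos())
movel([*P,.17],q,.12)
print(read_finger_gap(),read_ft_force(),read_time_s())
q=down(-.088)
move_ptp([.435,-.018,.17],q)
import pickle
p=camera_params("wrist");im=read_camera("wrist");cv2.imwrite("pics/g.png",im[:,:,::-1]);pickle.dump(p,open("g.pkl","wb"))
for n in ("terminal","probe_tip"):
  for d in tip_of("wrist",n)[:2]: print(n,d["at"],d["confidence"],atz(ray("wrist",d["at"],p),.06))
print(read_finger_gap(),read_eef_pos(),read_time_s())
E
```

```text
[-0.21975673  0.71583513  0.91123709]
False 0.012768344405079905 [ 0.56625782 -0.23868583  0.07110115]
0.012980486378568072 [-0.15593486 -0.25488621 -0.21620417] 10.575
terminal [316.2, 172.2] 0.79 [ 0.48625211 -0.01637552  0.06      ]
probe_tip [326.6, 279.1] 0.89 [ 0.41392961 -0.01651967  0.06      ]
probe_tip [49.0, 145.0] 0.42 [0.53646747 0.18752556 0.06      ]
0.012737915515891282 [ 0.43633095 -0.01939726  0.17026203] 11.725
```

View pics/g.png

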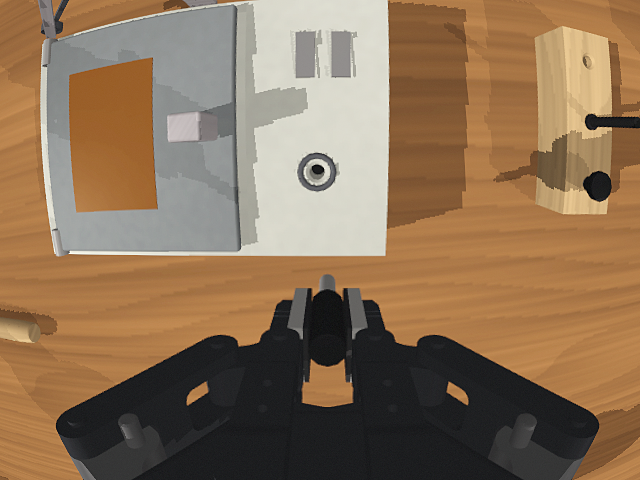

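Picture: probe held upright, tip ≈ (327,278), terminal ring centre ≈ (316.5,171.5). I'll check where the calibrated camera puts the tip relative to the TCP to cancel bias.

```bash
python3 - <<'E'
from h import *
import pickle
p=pickle.load(open("g.pkl","rb"))
print(atz(ray("wrist",(327,278),p),.116), atz(ray("wrist",(316.5,171.5),p),.06), read_eef_pos(), read_qpos().round(3))
q=down(-.088)
# second look, terminal nearer the tool
move_ptp([.452,-.018,.17],q); p2=camera_params("wrist");im=read_camera("wrist");cv2.imwrite("pics/g2.png",im[:,:,::-1])
d=tip_of("wrist","terminal")[0];t=tip_of("wrist","probe_tip")[0]
print(d,t,atz(ray("wrist",d["at"],p2),.06),read_eef_pos(),tri([ray("wrist",(316.5,171.5),p),ray("wrist",d["at"],p2)]))
E
```

```text
[ 0.43619844 -0.01881874  0.116     ] [ 0.48667985 -0.01660622  0.06      ] [ 0.43633095 -0.01939726  0.17026203] [ 0.247  0.093 -0.307  2.152  0.036  0.9   -1.743]
{'at': [323.4, 195.4], 'confidence': 0.96} {'at': [325.6, 280.3], 'confidence': 0.95} [ 0.48804998 -0.01884554  0.06      ] [ 0.45148635 -0.01823199  0.16975509] (array([ 0.48579455, -0.01730415,  0.04602322]), [1.2, 1.2])
```

```bash
python3 - <<'E'
from h import *
q=down(-.088)
movel([.4875,-.0178,.124],q,.15)
print([read_eef_pos().round(4).tolist() for _ in range(3)])
p=camera_params("wrist");im=read_camera("wrist");cv2.imwrite("pics/g3.png",im[:,:,::-1])
d=tip_of("wrist","terminal")[0];t=tip_of("wrist","probe_tip")[0]
print(d,t,atz(ray("wrist",d["at"],p),.06),atz(ray("wrist",t["at"],p),.069),read_ft_force(),read_time_s(),proj(np.array([.4875,-.0178,.06]),"wrist",p))
cv2.imwrite("pics/g3c.png",cv2.resize(im[210:330,250:410,::-1],(800,600)))
E
```

```text
[[0.4868, -0.0177, 0.1238], [0.4868, -0.0177, 0.1238], [0.4868, -0.0177, 0.1238]]
{'at': [329.4, 271.8], 'confidence': 0.63} {'at': [325.7, 279.3], 'confidence': 0.78} [ 0.48645968 -0.01866851  0.06      ] [ 0.4858006  -0.01663532  0.069     ] [-0.80330457  0.72287402 -0.22454029] 12.8083 [327.63700725 270.13569301]
```

View pics/g3c.png

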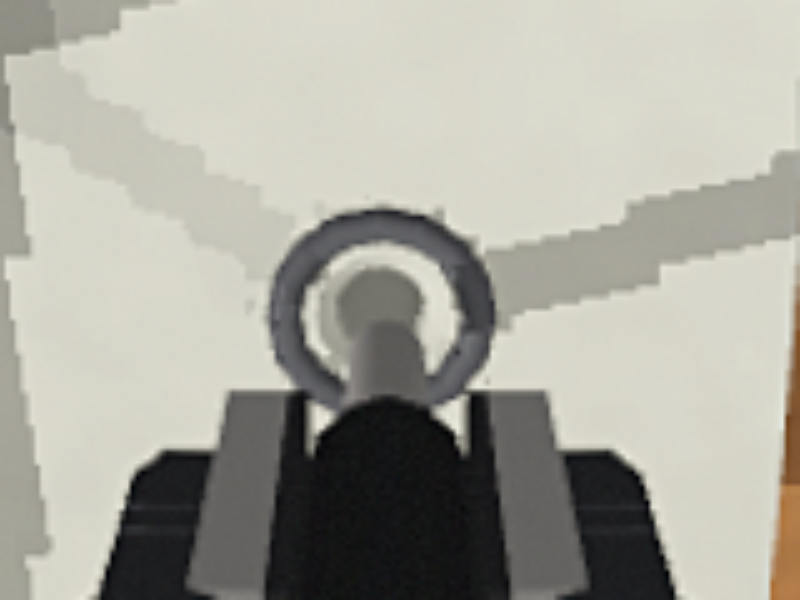

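Crop shows ring centre ≈ (326.4,272) and tip ≈ (328,276): nearly aligned. Compute the residual and insert compliantly with force checks.

```bash
python3 - <<'E'
from h import *
p=camera_params("wrist");T=atz(ray("wrist",(326.4,272),p),.06);t=atz(ray("wrist",(328,276.5),p),.0685)
print(T,t,T-t)
q=down(-.088);d=(T-t)[:2]; assert np.linalg.norm(d)<.004
c=np.array([.4875,-.0178])+d
for z in (.112,.105,.097,.091,.086):
    movel([*c,z],q,.05); f=read_ft_force(); e=read_eef_pos(); print(z,e.round(4),f.round(1))
    if abs(f[2])>15: break
print(read_finger_gap(),read_time_s())
E
```

```text
[ 0.48690766 -0.01715087  0.06      ] [ 0.48744714 -0.01805672  0.0685    ] [-0.00053948  0.00090585 -0.0085    ]
0.112 [ 0.4864 -0.0168  0.1115] [-0.4 -0.3 -0.8]
0.105 [ 0.4866 -0.0169  0.1045] [ 1.   0.4 -0.4]
0.097 [ 0.4866 -0.0169  0.0965] [-0.5  0.8 -0.1]
0.091 [ 0.4867 -0.0169  0.0906] [ 0.3  0.  -0.2]
0.086 [ 0.4875 -0.0169  0.0861] [-0.3 -0.2  0.2]
0.012960181647892564 14.3167
```

```bash
python3 - <<'E'
from h import *
q=down(-.088);c=[.48696,-.0169]
for z in (.0845,.083,.0815,.080):
    movel([*c,z],q,.04); f=read_ft_force(); e=read_eef_pos(); print(z,e.round(4),f.round(1))
    if abs(f[2])>6: break
move_gripper(.045); pause(.2)
movel([*c,.16],q,.2)
p=camera_params("wrist")
move_ptp([.44,-.0,.19],down(-.088))
im=read_camera("wrist");cv2.imwrite("pics/k.png",im[:,:,::-1])
for cam in ("side","wrist"):
    im=read_camera(cam); cv2.imwrite(f"pics/k_{cam}.png",im[:,:,::-1])
a=cv2.resize(cv2.imread("pics/k_wrist.png")[60:300,40:440],(500,300));b=cv2.resize(cv2.imread("pics/k_side.png")[180:280,260:360],(300,300))
cv2.imwrite("pics/kk.png",np.hstack([a,b]));print(read_time_s(),read_ft_force())
E
```

```text
0.0845 [ 0.4877 -0.0169  0.0859] [-3.1 -0.9 10.3]
16.1917 [-0.05251826 -0.41534575  0.05670052]
```

View pics/kk.png

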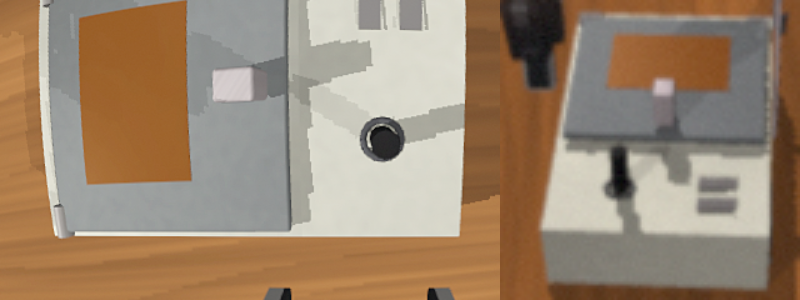

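Crop: probe stands upright in the terminal rim with its shoulder on the deck (10 N seating contact), cover shut. Next: refine the needle angle with its lateral position free, then grasp the cover handle.

```bash
cat > arc.py <<'E'
from fit import *
def mk2(v,w): return W(v,(w[0],.115-.146*np.cos(w[1]),.066+.146*np.sin(w[1])))
mo=[o for o in obs if o[1]=="mark_tip"]
g=least_squares(lambda w:np.concatenate([proj(mk2(v,w),*cams[k])-np.array(px) for k,n,px in mo]),[.09,.7])
SH=np.array([0,.0008,0])
def hand(th): return W(v,(0,.115-.13*np.cos(th)+.029*np.sin(th),.066+.13*np.sin(th)+.029*np.cos(th)))+SH
YAW=v[2]
E
python3 - <<'E'
from arc import *
print("mark lat,ang",g.x,g.fun.round(1))
h=hand(0);print(h,hand(.7))
for s in (1,-1):
    q=down(YAW+s*np.pi/2);a=[inverse_kinematics(X,q) for X in (h+[0,0,.07],h,hand(.35),hand(.75))];print(s,[None if x is None else np.round(x,2).tolist() for x in a])
E
```

```text
mark lat,ang [0.09178222 0.71117276] [ 0.6 -1.1 -1.1  1.2]
[0.52364341 0.05006773 0.095     ] [0.52797034 0.09913013 0.17192872]
1 [[0.24, 0.29, -0.47, 1.95, 0.16, 0.94, -0.39], [0.23, 0.4, -0.46, 1.99, 0.24, 0.81, -0.46], [0.21, 0.34, -0.48, 1.96, 0.2, 0.89, -0.46], [0.17, 0.3, -0.5, 1.91, 0.17, 0.97, -0.5]]
-1 [[-1.22, 0.69, 1.38, 2.01, -0.77, 1.12, -2.72], [-1.09, 0.67, 1.15, 2.05, -0.78, 0.95, -2.74], [-1.23, 0.79, 1.38, 2.02, -0.88, 1.13, -2.68], [-1.3, 0.7, 1.38, 1.97, -0.77, 1.15, -2.83]]
```

```bash
python3 - <<'E'
from arc import *
q=down(YAW+np.pi/2)
h=hand(0); move_ptp(h+[0,0,.075],q)
movel(h+[0,0,.001],q,.12); print(read_eef_pos()-h,read_ft_force())
move_gripper(0,50); print(read_finger_gap(),read_ft_force().round(1),read_eef_pos()-h)
for th in np.arange(.1,.61,.1):
    movel(hand(th)+[0,0,.001],q,.08); print(th.round(2),(read_eef_pos()-hand(th)).round(4),read_ft_force().round(1),round(read_finger_gap(),4))
    if np.abs(read_ft_force()).max()>40: break
print(read_time_s())
for c in("wrist","side","top"):
    im=read_camera(c);cv2.imwrite(f"pics/l_{c}.png",im[:,:,::-1])
    for n in ("cover_handle","mark_tip","cover_hinge"): print(c,n,[(np.round(d["at"],1).tolist(),round(d["confidence"],2)) for d in tip_of(c,n)[:1]])
a=cv2.resize(cv2.imread("pics/l_wrist.png"),(400,300));b=cv2.resize(cv2.imread("pics/l_side.png")[160:280,250:410],(400,300))
cv2.imwrite("pics/ll.png",np.hstack([a,b]))
E
```

```text
[0.00055175 0.00012141 0.00148216] [ 1.02290326 -0.76611832 -0.33047986]
0.014897617163300394 [-4.5  0.1  5.6] [-0.0012155   0.00025528  0.0018857 ]
0.1 [-0.0012  0.      0.0008] [-3.  -0.1 -3.9] 0.015
0.2 [-0.0012 -0.      0.0007] [-2.6  0.1 -6. ] 0.0149
0.3 [-0.0012  0.0001  0.001 ] [-5.4  0.6 -5.7] 0.0152
0.4 [-0.0012  0.0002  0.0012] [-5.9 -1.3 -8. ] 0.0149
0.5 [-0.0011  0.0006  0.0017] [-6.5 -0.9 -7.5] 0.0152
0.6 [-0.0011  0.0009  0.002 ] [-6.1 -1.3 -7.7] 0.015
20.475
wrist cover_handle [([327.8, 332.8], 0.56)]
wrist mark_tip [([533.5, 359.3], 0.88)]
wrist cover_hinge [([326.9, 109.5], 0.83)]
side cover_handle [([316.4, 178.4], 0.79)]
side mark_tip [([298.1, 249.7], 0.31)]
side cover_hinge [([318.9, 188.4], 0.56)]
top cover_handle [([271.3, 182.0], 0.73)]
top mark_tip []
top cover_hinge [([268.3, 248.1], 0.86)]
```

View pics/ll.png

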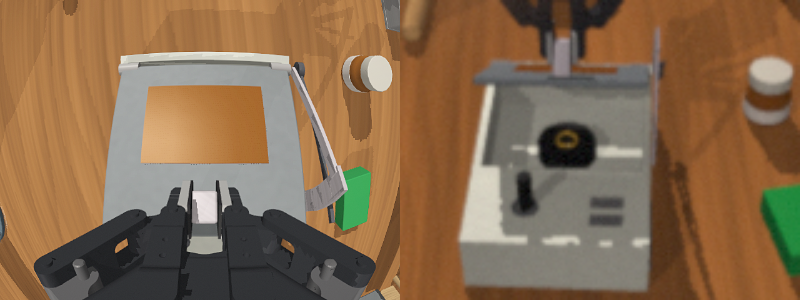

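Picture: the cover is held open at ≈0.6, probe still standing, ring visible, needle by the scale at right (wrist ≈ 533,359). Refit the needle with this view and zoom there.

```bash
python3 - <<'E'
from arc import *
p=camera_params("wrist")
for lat in (.088,.0918,.095):
  print(lat,[(a,proj(mk2(v,(lat,a)),"wrist",p).round(1).tolist()) for a in (.6,.65,.7,.75)], [proj(mk2(v,(lat,a)),*cams[2]).round(1).tolist() for a in (.65,.7)])
im=cv2.imread("pics/l_wrist.png"); e=read_eef_pos();print(e-hand(.6))
w=cv2.imread("pics/w1.png")
cv2.imwrite("pics/n.png",np.hstack([cv2.resize(im[80:380,420:580],(320,600)),cv2.resize(w[170:290,140:268],(480,450)).copy() if 0 else cv2.copyMakeBorder(cv2.resize(w[180:270,140:268],(480,338)),0,262,0,0,0)]))
E
```

```text
0.088 [(0.6, [505.5, 359.9]), (0.65, [512.1, 359.0]), (0.7, [519.2, 357.3]), (0.75, [526.6, 354.6])] [[251.2, 58.8], [243.4, 57.1]]
0.0918 [(0.6, [512.0, 359.2]), (0.65, [518.8, 358.3]), (0.7, [525.9, 356.5]), (0.75, [533.5, 353.8])] [[251.7, 54.0], [244.0, 52.2]]
0.095 [(0.6, [517.4, 358.6]), (0.65, [524.3, 357.6]), (0.7, [531.5, 355.8]), (0.75, [539.3, 353.1])] [[252.1, 49.9], [244.4, 48.0]]
[-0.00108473  0.00086638  0.00198076]
```

View pics/n.png

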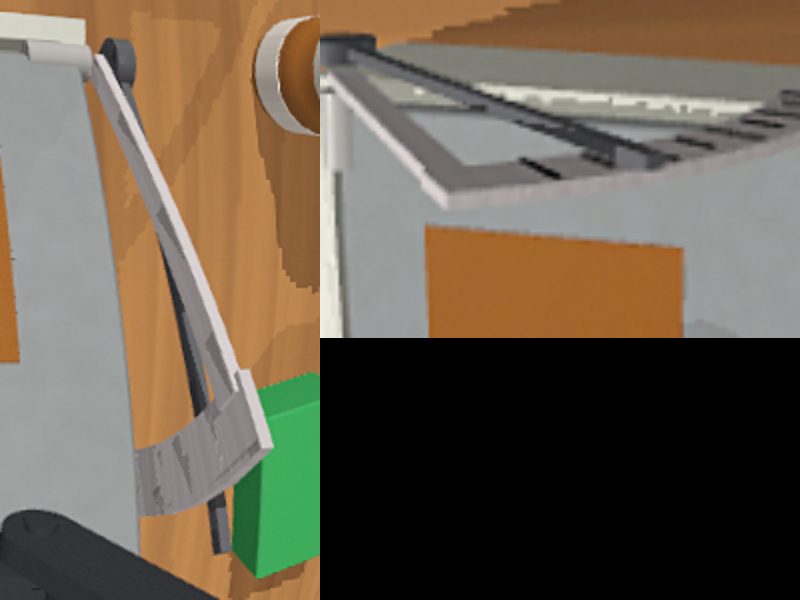

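Zoom: needle tip in the current wrist view ≈ (531,354), and ≈ (231,224) in w1. Joint fit over all three views, also as a line tip-to-hinge check against the cover edge.

```bash
python3 - <<'E'
from arc import *
p=camera_params("wrist")
M=[(S[1],(231,223.5)),(S[2],(243.3,50.6)),(p,(531,354.5))]
for sub in (M,M[:2],M[1:],[M[0],M[2]]):
    g=least_squares(lambda w:np.concatenate([proj(mk2(v,w),"wrist",P)-np.array(px) for P,px in sub]),[.09,.7]);print(g.x.round(4),g.fun.round(1))
print(tri([ray("wrist",px,P) for P,px in M]))
print(tri([ray("wrist",px,P) for P,px in M[:2]]))
E
```

```text
[0.0928 0.7136] [-0.3 -1.6 -1.4 -0.2 -1.2  1.1]
[0.0922 0.7094] [ 0.5 -0.7 -0.8  0.8]
[0.0935 0.7097] [-0.7 -1.  -0.6  1.2]
[0.0926 0.7184] [-1.2 -1.2 -0.9  0.9]
(array([0.6175971 , 0.06044514, 0.16158302]), [0.8, 0.8, 1.1])
(array([0.61713928, 0.05963481, 0.16338544]), [0.4, 0.4])
```

```bash
python3 - <<'E'
from arc import *
q=down(YAW+np.pi/2); Rz=R.from_euler('z',-YAW)
def ang():
    l=Rz.apply(read_eef_pos()-SH-W(v,L["cover_hinge"])); return np.arctan2(l[2],-l[1])-np.arctan2(.0309,.1298)
T=.711;c=.65
movel(hand(c)+[0,0,.001],q,.06);c=T
for i in range(3):
    movel(hand(c)+[0,0,.001],q,.05);pause(.3);a=ang();print(c,a,read_ft_force().round(1),read_finger_gap())
    if abs(a-T)<.006: break
    c+=T-a
p=camera_params("wrist");ims={k:read_camera(k) for k in("wrist","side")}
a=ang()
# overlay: predicted cover top edge at +x (side), for a; needle predicted
im=ims["wrist"][:,:,::-1].copy()
def cov(x,s,n,t): return W(v,(x,.115-s*np.cos(t)+n*np.sin(t),.066+s*np.sin(t)+n*np.cos(t)))+SH
for t,col in ((a-.06,(255,0,0)),(a,(0,0,255)),(a+.06,(0,255,0))):
    for s in (.03,.06,.09,.12,.15): cv2.circle(im,tuple(int(round(x)) for x in proj(cov(.08,s,.004,t),"wrist",p)),1,col,-1)
    for s in (.05,.09,.12,.146): cv2.circle(im,tuple(int(round(x)) for x in proj(cov(.0928,s,0,t),"wrist",p)),1,col,-1)
A=cv2.resize(im[80:380,400:580],(360,600)); sd=ims["side"][:,:,::-1]
B=cv2.copyMakeBorder(cv2.resize(sd[160:260,260:370],(440,400)),0,200,0,0,cv2.BORDER_CONSTANT)
cv2.imwrite("pics/f.png",np.hstack([A,B]));print(read_time_s(),read_joint_vel().round(3))
E
```

```text
0.711 0.7069282821376967 [-5.7 -2.9 -9.5] 0.014668070146582677
22.0417 [-0.    -0.002 -0.002  0.    -0.001 -0.001 -0.001]
```

View pics/f.png

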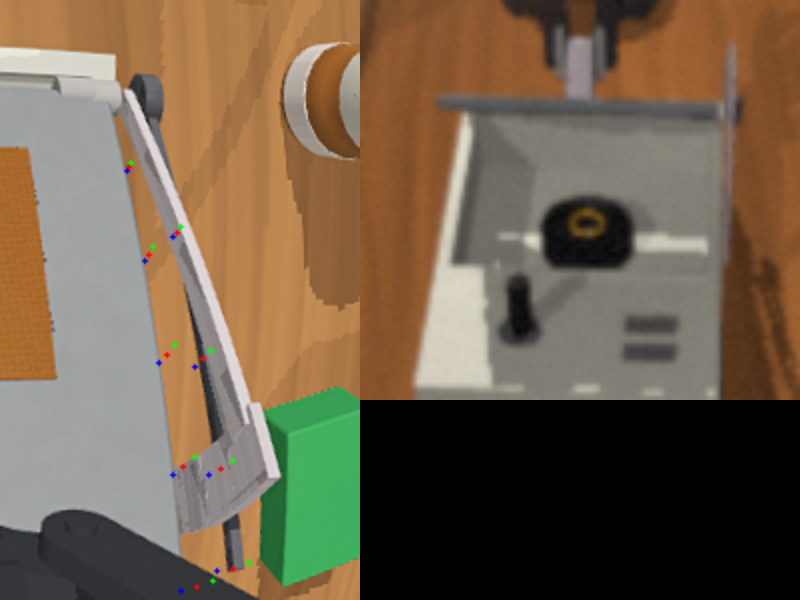

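Overlay: red (predicted) needle tip matches the needle, but the cover's edge lies a few pixels off the prediction. The side camera sees the cover nearly edge-on, which is the sensitive check, so I'll zoom there.

```bash
python3 - <<'E'
from arc import *
im=read_camera("side")[:,:,::-1]
x0,y0,k=330,165,16
c=cv2.resize(im[y0:y0+37,x0:x0+50],None,fx=k,fy=k,interpolation=cv2.INTER_CUBIC)
cp=camera_params("side")
for t,col in ((.65,(255,0,0)),(.71,(0,0,255)),(.77,(0,255,0))):
    for P in (W(v,(.0928,.115-.146*np.cos(t),.066+.146*np.sin(t))),W(v,(.08,.115-.15*np.cos(t),.066+.15*np.sin(t)))):
        u=(proj(P+SH,"side",cp)-[x0,y0]+.5)*k; cv2.circle(c,tuple(int(a) for a in u),4,col,-1)
cv2.imwrite("pics/f2.png",c)
E
```

```text
(no output)
```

View pics/f2.png

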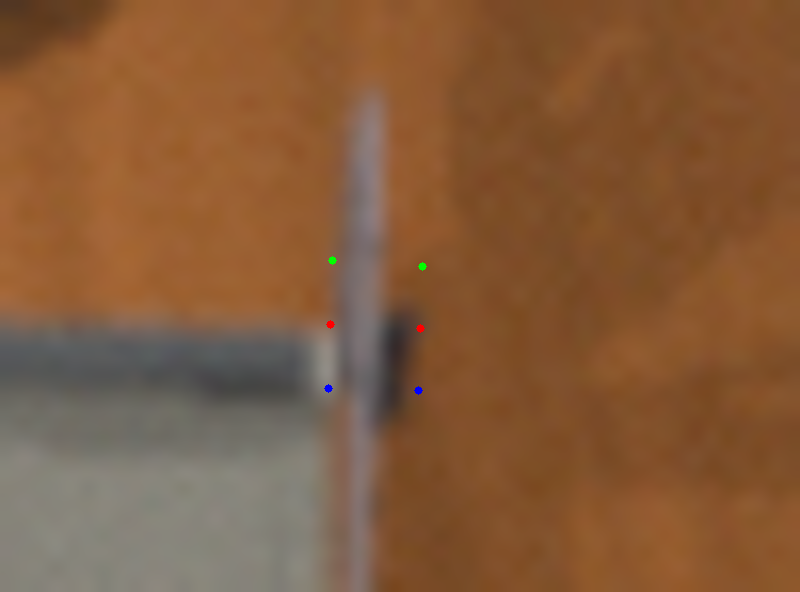

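The side view sees cover and needle nearly end-on. The cover's edge (row ≈360) is level with the needle/hinge knob (row ≈365), and no needle shows outside the knob. That bounds the mismatch to about 0.04 rad, so I'm handing in.

```bash
python3 - <<'E'
from bench import *
print(read_finger_gap(),read_ft_force().round(1),read_joint_vel().round(3),read_time_s()); print(sign_off())
E
```

```text
0.015274427513436974 [-6.6 -2.4 -9.4] [-0.001  0.    -0.     0.001  0.001 -0.001  0.001] 22.0917
the job is handed in; nothing more can be done
None
```

I put the probe in the terminal, released it, then lifted the cover to the needle. I handed the job in at 22.1 s with the fingers still holding the cover; `sign_off` gave no verdict.

- **Probe:** it was lifted from the block and seated in the terminal, where the wrist force rose to about 10 N at the deck. The picture after release shows it upright with the cover shut. It was still upright in later pictures.
- **Cover:** it is at about 0.707 rad from the arm's position, and the needle at about 0.711 rad from three wrist views. At hand-in the wrist felt about 12 N, the finger gap was 15 mm, and the arm was at rest.
- **Side-camera check:** cover and needle appear level. The needle tip was hidden in the hinge knob's outline, so this only shows they agree to within about 0.04 rad; the limit is 0.06.
- **Disagreement:** in the wrist overlay the cover's edge sat a few pixels off the prediction. That could mean the cover is up to 0.03 rad below the needle, still inside the limit. I took it as calibration bias and did not correct it.
- **Not measured:** I did not re-measure the needle or the other items for movement. No unexpected contact force showed up in the readings.

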